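# Raise the gate and feed the block

## Task

Without gripping or lifting anything, push the counterweighted gate arm of the feed track up past its balance point so that it stays raised by itself. Then, with the gate up, push the wooden block along the track under it until the block rests against the end stop. Leave the gate raised and the nail tin, the wooden spool and the scratch awl where they are, and do not force the fixture.

Things in the scene. Friction and masses are not known exactly. Their poses are not given: they have to be found in the camera images.
- track: Fixed wooden feed track. Origin: bench level, mid-channel, under the gate. y axis along the channel (block is fed to +y), +x roughly away from the robot, z up. Base 12 mm thick, y -210 to +160, x -78 to +78 mm. Two side fences (18 mm thick, tops at z 36 mm) leave a channel 113 mm wide, open at its -y end.
- stop_face (a point): Middle of the end stop's face, which closes the channel's +y end: at track y = +130, z = 45 mm; the stop's top is at z = 57 mm.
- gate_hinge (a point): Middle of the gate's hinge axis, which is parallel to track y, at track x = +105, z = 115 mm, outside the far fence. The post's two wooden cheeks rise to z = 134 mm and measure 52 mm over their outsides. A steel counterweight on a cranked rod sits behind and above the hinge.
- gate (a joint): Angle of the gate arm (rad). 0 = down, level, pointing to track -x (toward the robot) across the channel. Grows as it rises, up and away from the robot; 1.75 = upper stop, just past upright. Balance point about 0.86: let go below it the arm falls shut; from 0.95 on it falls by itself to the upper stop and stays. About 0.6 N up at the handle starts it. Raised, all of it stands at track x > +50 mm.
- gate_handle (a point): Middle of the gate's handle, a plain round wooden grip, 25 mm diameter, 84 mm long, in line with the arm at its free end, 215 mm from the hinge axis (grip from 172 to 256 mm). Gate down: track x = -110, y = 0, z = 115 mm, clear air below. The arm is 26 mm wide, 24 mm thick; a 12 mm thick tongue under it hangs to z = 60 mm over the channel's middle and bars the block's way.
- block_center (a point): Centre of the loose oak block in the channel: 105 mm wide, 190 mm long (along the channel), 65 mm high, about 0.8 kg, lying square on the base, so its centre is at track z = 44.5 mm. Starts at track y -125 to -165 mm, before the gate; against the stop its centre is at y = +35 mm. Too high to pass under the lowered gate.
- nail_tin: Bystander: open grey metal tin of nails, 66 mm diameter, 75 mm high, standing beyond the end stop. Origin at the centre of its underside.
- spool: Bystander: turned pale wooden spool, 42 mm diameter, 70 mm high, standing behind the track's far fence. Origin at the centre of its underside.
- awl: Bystander: scratch awl with a dark wooden handle, 139 mm long and 31 mm high, lying on the bench to the right of the track. Origin at the middle of its underside.

How it is judged:
By the outcome, as a careful person would: the job done as asked, in the order asked, and still so for the second after the job is handed in, with the robot touching nothing.
It also fails if it takes over 61 s, if anything falls off the work surface, if the arm or the gripper's body presses on something with over 40 N, if the wrist force passes 120 N, or if a joint passes its speed limit or range.

## Robot

A 6-joint arm with a two-finger parallel gripper is mounted at the origin on a cart in front of the work surface, level with it; the furniture and walls round the work are solid. World frame = base frame: x ahead of the robot, y to its left, z up, the work surface at z = 0. Lengths are in m, angles in degrees, forces in N, time in s.
With the tool pointing down it reaches from about 0.35 to 0.975 m from the base axis. Payload 7.1 kg.
Tool frame: the origin (TCP) lies between the finger pads; the fingertips stand arm.tip_extent ahead of it and the grasp point (between the pads) lies 6 mm ahead of it (arm.tip_extent is the distance from the TCP to the fingertips, in m); z points along the fingers, y is the line along which they close (so a half turn about z gives the same grasp; the last joint's range is limited). The gripper opens to 88 mm and grips with 3 to 60 N. Pads are 20 mm wide; open, the fingers measure 115 mm over their backs; the gripper's body (75 mm by 178 mm) begins 61 mm behind the grasp point.
Start: joints at [-75.745, 24.242, 93.386, -0, 62.372, -1.089], TCP at [0.165, -0.603, 0.248] pointing down, gripper open.
Joint ranges: [-172.04, 172.04], [-51.8, 120.97], [4.93, 147.93], [-75.15, 255.16], [6.16, 154.13], [-145.62, 145.62]. Speed limits (degrees/s): [136.94, 136.94, 172.46, 180, 180, 180].

## Interface

Orientations are given as [roll, pitch, yaw] about the fixed x, y, z axes, in that order (R = Rz(yaw) Ry(pitch) Rx(roll)).
In Python, from rig import telemetry, optics, workorder, arm gives the robot as it stands.
- The arm moves only by the tool move_arm, never from a script. Its argument "deltas" is a list of rows, each an object with "turn": the turn, a rotation vector about the tool's x, y, z in degrees, a list of three; "translation": the shift along the tool's x, y, z in m, a list of three; "fingers": the closure, from 0 (fully open) to 1 (shut). In form: [{"turn": [wx, wy, wz], "translation": [x, y, z], "fingers": fingers}, ...]. A call has exactly 5 rows; each row shifts and turns the commanded pose from where the row before left it, along the tool's axes as they then stand; what a row does not reach is not made up. A row lasts 1/8 s, in which the tool goes at most 62.5 mm and 10.7 degrees, less where a joint would pass 70% of its speed; a pose out of reach is approached as far as the arm can. A call with a gripper value outside its range is refused whole. The fingers move at their own pace and stop on an object; the grip force is fixed at half the most. Time passes only in rows, so rows that do not move let the fingers close, or fill a call up. It gives the time, the measured TCP pose, the force, the opening and the grip force at its end, in the units of the state.
- telemetry.get_state(): the state, without advancing time (a new reading comes with each control period).
- optics.snapshot(name): name is "scene" or "top" or "wrist"; returns a dict with "pixels" (420x560x3 uint8, blue, green, red), "intrinsics" (3x3 intrinsics, pixels), "view" (4x4, takes a point from world to camera coordinates); the wrist camera has in their place "tool_from_camera" (4x4, takes a point from camera to tool coordinates, whose origin is the TCP and whose axes are the flange's). Camera axes: x right, y up, looking along -z (the intrinsics and any distortion apply to the point x, -y, -z); pixel columns grow to the right and rows downward; lengths in m; the calibration is good to about 2 mm. A picture is of the moment at which its call begins: read the wrist's pose just before it. There is no depth.
- workorder.hand_in(): hands the job in; it is judged then, once.
The state is a dict: "t": time; "joint_positions": joint angles; "qd": joint speeds; "effort": joint torques, N m; "tool_pos": TCP position; "eef_rot": TCP orientation; "force": force on the tool from outside, world axes, zero at the start; "moment": the same for the moment, N m; "width": finger opening in m; "grip_force": force on a finger pad.
Only numpy, scipy, OpenCV 4.12 (cv2) and the standard library are available. Lean on these libraries where they do the work, as an engineer would, in place of code of your own. Each camera call takes 0.05 s, during which the arm holds its last target. There are 200 camera calls.

## Working session

There is one attempt and no reset: what is moved stays moved. The work goes in short steps, Python scripts to look and compute and a tool call to move; the robot and the scene stay as the last step left them, time stands still between calls to the robot, and variables do not carry over. Pictures are saved under pics/ and viewed, at most 11 in all, crops included, and the job is handed in when it is done.

Besides the shell and the picture viewer there is one more tool, called after "Request:" as name(argument=value, ...) on one line, values as JSON. move_arm: Moves the arm, as the interface text tells. Its arguments: {"type":"object","properties":{"deltas":{"type":"array","items":{"type":"object","properties":{"turn":{"type":"array","items":{"type":"number"}},"translation":{"type":"array","items":{"type":"number"}},"fingers":{"type":"number"}}}}},"required":["deltas"]}

```bash
mkdir -p pics; ls; python3 - <<'E'
from rig import telemetry, optics, arm
import cv2
s=telemetry.get_state(); print(s, arm.tip_extent)
for n in("scene","top"):
    d=optics.snapshot(n); cv2.imwrite(f"pics/{n}0.png",d["pixels"]); print(n,d["intrinsics"].tolist() if hasattr(d["intrinsics"],'tolist') else d["intrinsics"],d["view"],[k for k in d])
    import pickle; pickle.dump(d,open(n+"0.pkl","wb"))
E
```

```text
pics
{'t': 0.0, 'joint_positions': array([-7.57456771e+01,  2.42845283e+01,  9.34327344e+01,  7.42397350e-04,
        6.23736193e+01, -1.08849955e+00]), 'qd': array([-0.07478625,  0.02097698,  0.04303096, -0.05812034,  0.00242526,
       -0.01181865]), 'effort': array([ 2.07743124e-04, -5.44622684e+01, -2.73663300e+01,  6.42692554e-02,
        2.26763694e-02, -1.10664089e-04]), 'tool_pos': array([ 0.16526756, -0.60219406,  0.2468917 ]), 'eef_rot': array([-1.79909147e+02, -2.38355291e-03,  1.53424758e+01]), 'force': array([ 0.47680528, -0.11483738, -0.55317425]), 'moment': array([-0.03712235, -0.02295472, -0.04036313]), 'grip_force': 0.0, 'width': 0.08775155339371205} 0.025
scene [[390.423665341305, 0.0, 286.99787942311804], [0.0, 390.423665341305, 210.63159176792593], [0.0, 0.0, 1.0]] [[ 0.92797051 -0.37216587  0.01906027 -0.55454618]
 [ 0.26353792  0.69155728  0.67252977 -0.1616736 ]
 [-0.2634739  -0.61906469  0.73982458 -1.06205564]
 [ 0.          0.          0.          1.        ]] ['pixels', 'intrinsics', 'view']
top [[415.30035459907765, 0.0, 275.7252040308734], [0.0, 415.30035459907765, 207.8497884641584], [0.0, 0.0, 1.0]] [[-2.88723620e-02 -9.99568732e-01 -5.36070125e-03 -7.56015385e-02]
 [ 9.79658435e-01 -2.93618822e-02  1.98512544e-01 -5.72318029e-01]
 [-1.98584332e-01  4.79869831e-04  9.80083687e-01 -1.05204780e+00]
 [ 0.00000000e+00  0.00000000e+00  0.00000000e+00  1.00000000e+00]] ['pixels', 'intrinsics', 'view']
```

View pics/scene0.png

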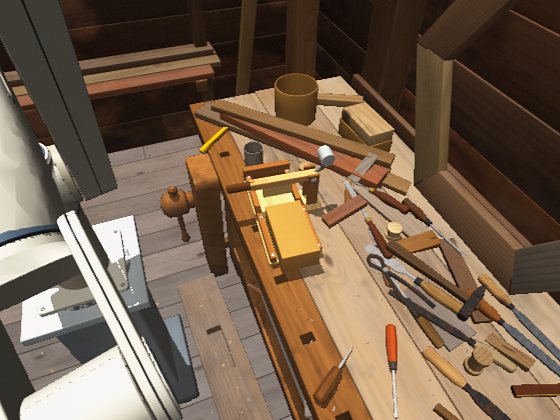

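View pics/top0.png

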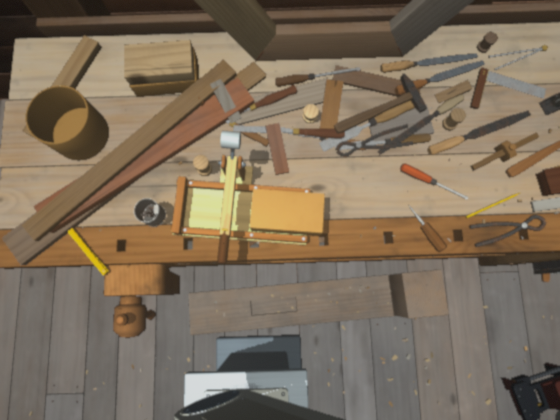

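Both views show the track at the bench's front edge: in the top view the block is at about (287,211), the gate arm at (230,195), the handle at (223,248), the tin at (150,212) and the spool at (202,164). I'll enlarge the top view to get the corners.

```bash
cat > h.py <<'E'
import numpy as np, cv2
def ray(d,u,v):
    K=np.array(d["intrinsics"]);V=np.array(d["view"]);R=V[:3,:3];c=-R.T@V[:3,3]
    p=np.linalg.inv(K)@[u,v,1]; return c,R.T@(p*[1,-1,-1])
def onz(d,u,v,z):
    c,r=ray(d,u,v); return c+r*(z-c[2])/r[2]
def proj(d,P):
    V=np.array(d["view"]);q=(V[:3,:3]@np.asarray(P).T).T+V[:3,3]
    q=q*[1,-1,-1]; q=(np.array(d["intrinsics"])@q.T).T; return q[:,:2]/q[:,2:]
E
python3 - <<'E'
import pickle,cv2
d=pickle.load(open("top0.pkl","rb"));c=cv2.resize(d["pixels"][130:275,130:340],None,fx=3.8,fy=3.8,interpolation=cv2.INTER_CUBIC);cv2.imwrite("pics/topc.png",c)
from h import *
for n,uv,z in [("blk far-left",(250,191),.077),("blk right far",(325,193),.077),("blk right near",(323,233),.077),("handle",(223,250),.115),("stop",(180,207),.057)]: print(n,onz(d,*uv,z))
E
```

```text
blk far-left [ 0.61331839 -0.02569516  0.077     ]
blk right far [ 0.60190958 -0.22355403  0.077     ]
blk right near [ 0.49575961 -0.21280529  0.077     ]
handle [0.45545468 0.04138538 0.115     ]
stop [0.57987472 0.1635621  0.057     ]
```

View pics/topc.png

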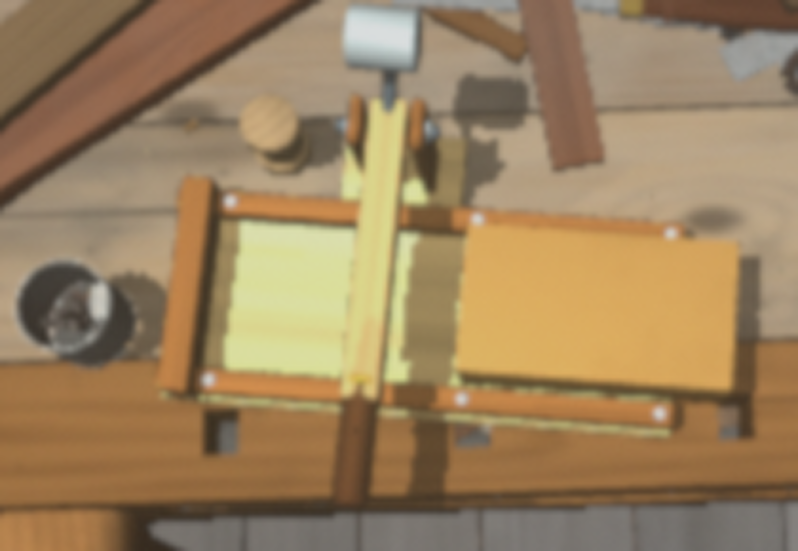

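```bash
python3 - <<'E'
import pickle
from h import *
d=pickle.load(open("top0.pkl","rb"))
P=lambda u,v,z: onz(d,130+(u+.5)/3.8-.5,130+(v+.5)/3.8-.5,z)
b=[P(u,v,.077) for u,v in((468,222),(740,240),(736,390),(458,373))]
bc=np.mean(b,0); ydir=b[0]+b[3]-b[1]-b[2]; print("block",b,bc,"len",np.linalg.norm(ydir)/2, "yaw",np.degrees(np.arctan2(-ydir[0],ydir[1])))
hinge=(P(342,125,.115)+P(432,130,.115))/2; he=P(350,503,.127)
print("hinge",hinge,"hend",he,np.linalg.norm((hinge-he)[:2]))
v=hinge-he; yw=np.degrees(np.arctan2(v[1],v[0])); print("arm yaw",yw)
sf,sn=P(215,178,.057),P(192,392,.057);v=sf-sn;print("stop",sf,sn,np.linalg.norm(v),np.degrees(np.arctan2(v[1],v[0])))
f1,f2=P(230,202,.036),P(671,233,.036);g1,g2=P(208,380,.036),P(660,413,.036)
for a,c in((f1,f2),(g1,g2)):v=a-c;print("screws",a,c,np.degrees(np.arctan2(-v[0],v[1])))
print("mid",(f1+g1)/2,(f2+g2)/2)
yw=np.radians(-4.5)
for n,p in(("tin",P(70,318,.075)),("spool",P(268,122,.07))):print(n,p)
E
```

```text
block [array([ 0.62112569, -0.03321561,  0.077     ]), array([ 0.60253037, -0.2219185 ,  0.077     ]), array([ 0.49765668, -0.2137212 ,  0.077     ]), array([ 0.51499056, -0.02447542,  0.077     ])] [ 0.55907583 -0.12333268  0.077     ] len 0.18982630204515996 yaw -5.430428854982176
hinge [0.67939275 0.01865348 0.115     ] hend [0.42506796 0.04301771 0.127     ] 0.2554891641443357
arm yaw -5.472216881264517
stop [0.66408001 0.148112   0.057     ] [0.51023441 0.16196739 0.057     ] 0.15446825284346735 -5.146196263235114
screws [0.65174667 0.14159312 0.036     ] [ 0.61894028 -0.17740606  0.036     ] -5.87174707901245
screws [0.52159547 0.15564741 0.036     ] [ 0.48858337 -0.16397193  0.036     ] -5.896922318879367
mid [0.58667107 0.14862026 0.036     ] [ 0.55376183 -0.170689    0.036     ]
tin [0.56164257 0.2429627  0.075     ]
spool [0.70048122 0.1080924  0.07      ]
```

```bash
python3 -c "
from rig import arm;print([k for k in dir(arm) if k[0]!='_'])"
cat >> h.py <<'E'
from scipy.spatial.transform import Rotation as Ro
O=np.array([.5749,.0287,0]);YAW=-5.5
T=lambda x,y,z:O+Ro.from_euler('z',YAW,degrees=True).apply([x,y,z])
def steps(p0,R0,p1,R1,n):
    "rows from pose 0 to pose 1, straight, even; translation in tool axes before the turn"
    w=(R0.inv()*R1).as_rotvec(degrees=True)/n; R=R0
    for i in range(n):
        print("turn",np.round(w,1),"tr",np.round(R.inv().apply((p1-p0)/n),4)); R=R*Ro.from_rotvec(w,degrees=True)
def cur():
    from rig import telemetry
    s=telemetry.get_state(); return s["tool_pos"],Ro.from_euler('xyz',s["eef_rot"],degrees=True)
E
python3 - <<'E'
from h import *
p,R=cur()
# tool down, tool y along track x, then tilt a about tool y
Rd=Ro.from_matrix(np.array([[0,1,0],[1,0,0],[0,0,-1]]).T); Rd=Ro.from_euler('z',YAW,degrees=True)*Rd
Rt=Rd*Ro.from_rotvec([0,50,0],degrees=True); print(Rt.as_matrix())
A=T(-.125,-.10,.22);print(A)
steps(p,R,A,Rt,15)
E
```

```text
['Unreachable', 'tip_extent']
[[ 0.06160846  0.9953962   0.07342211]
 [ 0.63982834 -0.09584575  0.76251773]
 [ 0.76604444  0.         -0.64278761]]
[ 0.4408909 -0.0588589  0.22     ]
turn [ 2.   2.9 -4.3] tr [ 0.0273 -0.0301  0.0018]
turn [ 2.   2.9 -4.3] tr [ 0.0293 -0.0278  0.0043]
turn [ 2.   2.9 -4.3] tr [ 0.031  -0.0254  0.0068]
turn [ 2.   2.9 -4.3] tr [ 0.0324 -0.0227  0.0092]
turn [ 2.   2.9 -4.3] tr [ 0.0335 -0.0199  0.0116]
turn [ 2.   2.9 -4.3] tr [ 0.0342 -0.0169  0.014 ]
turn [ 2.   2.9 -4.3] tr [ 0.0346 -0.0138  0.0163]
turn [ 2.   2.9 -4.3] tr [ 0.0347 -0.0106  0.0184]
turn [ 2.   2.9 -4.3] tr [ 0.0343 -0.0073  0.0205]
turn [ 2.   2.9 -4.3] tr [ 0.0337 -0.004   0.0224]
turn [ 2.   2.9 -4.3] tr [ 0.0327 -0.0007  0.0242]
turn [ 2.   2.9 -4.3] tr [0.0313 0.0026 0.0258]
turn [ 2.   2.9 -4.3] tr [0.0297 0.0058 0.0272]
turn [ 2.   2.9 -4.3] tr [0.0277 0.009  0.0284]
turn [ 2.   2.9 -4.3] tr [0.0254 0.012  0.0294]
```

Request:
move_arm(deltas=[{"turn": [2,2.9,-4.3],"translation": [0.027,-0.03,0.002],"fingers": 1},{"turn": [2,2.9,-4.3],"translation": [0.029,-0.028,0.004],"fingers": 1},{"turn": [2,2.9,-4.3],"translation": [0.031,-0.025,0.007],"fingers": 1},{"turn": [2,2.9,-4.3],"translation": [0.032,-0.023,0.009],"fingers": 1},{"turn": [2,2.9,-4.3],"translation": [0.0335,-0.02,0.0115],"fingers": 1}])

```text
t: 0.72
tool_pos: [0.2565, -0.4206, 0.2384]
eef_rot: [-172.7, -16.1, 36.1]
force: [0.1, -0.1, -0.3]
width: 0.0411
grip_force: 0.0
```

Request:
move_arm(deltas=[{"turn": [2,2.9,-4.3],"translation": [0.034,-0.017,0.014],"fingers": 1},{"turn": [2,2.9,-4.3],"translation": [0.0345,-0.014,0.016],"fingers": 1},{"turn": [2,2.9,-4.3],"translation": [0.0345,-0.0105,0.0185],"fingers": 1},{"turn": [2,2.9,-4.3],"translation": [0.0345,-0.0075,0.0205],"fingers": 1},{"turn": [2,2.9,-4.3],"translation": [0.0335,-0.004,0.0225],"fingers": 1}])

```text
t: 1.35
tool_pos: [0.3476, -0.2396, 0.2291]
eef_rot: [-171.6, -33.6, 57.3]
force: [0.1, -0.2, -0.1]
width: 0.0003
grip_force: 0.0
```

Request:
move_arm(deltas=[{"turn": [2,2.9,-4.3],"translation": [0.0325,-0.0005,0.024],"fingers": 1},{"turn": [2,2.9,-4.3],"translation": [0.0315,0.0025,0.026],"fingers": 1},{"turn": [2,2.9,-4.3],"translation": [0.0295,0.006,0.027],"fingers": 1},{"turn": [2,2.9,-4.3],"translation": [0.0275,0.009,0.0285],"fingers": 1},{"turn": [2,2.9,-4.3],"translation": [0.0255,0.012,0.0295],"fingers": 1}])

```text
t: 1.98
tool_pos: [0.4397, -0.0589, 0.2194]
eef_rot: [180.0, -49.9, 84.6]
force: [0.6, -0.5, -0.2]
width: 0.0006
grip_force: 0.0
```

```bash
cat >> h.py <<'E'
Rd=Ro.from_euler('z',YAW,degrees=True)*Ro.from_matrix(np.array([[0,1,0],[1,0,0],[0,0,-1]]).T)
Rt=Rd*Ro.from_rotvec([0,50,0],degrees=True)
a=np.radians(40);n=np.array([0,np.sin(a),np.cos(a)]);t=np.array([0,np.cos(a),-np.sin(a)])
def tcp(th,r=.23,gap=0,past=.020):
    "TCP so that the finger's upper side touches the handle at gate angle th"
    c=np.array([.105-r*np.cos(th),0,.115+r*np.sin(th)])-n*(.0225+gap)+t*(past-.025); return T(*c)
E
python3 - <<'E'
from h import *
from rig import telemetry,optics
p,R=cur();print(p,R.as_euler('xyz',degrees=True),telemetry.get_state()["joint_positions"].round(1),(R.inv()*Rt).as_rotvec(degrees=True))
B=tcp(0,gap=.012);print("B",B)
A=T(-.125,-.10,B[2]+.09*np.tan(a)-.0);print(A)
print('to A');steps(p,R,A,Rt,2)
print('A-B');steps(A,Rt,B,Rt,5)
cv2.imwrite("pics/s1.png",optics.snapshot("scene")["pixels"][100:300,150:400])
E
```

```text
[ 0.43973071 -0.05887751  0.21935111] [179.95000138 -49.94634698  84.64227125] [-34.7  25.6 113.6  43.5  76.  -54.1] [-0.05894467  0.05361306  0.09152461]
B [0.44798287 0.01479405 0.0917854 ]
[ 0.4408909  -0.0588589   0.16730437]
to A
turn [-0.  0.  0.] tr [-0.0199  0.0006  0.0168]
turn [-0.  0.  0.] tr [-0.0199  0.0006  0.0168]
A-B
turn [0. 0. 0.] tr [-0.0021 -0.      0.021 ]
turn [0. 0. 0.] tr [-0.0021 -0.      0.021 ]
turn [0. 0. 0.] tr [-0.0021 -0.      0.021 ]
turn [0. 0. 0.] tr [-0.0021 -0.      0.021 ]
turn [0. 0. 0.] tr [-0.0021 -0.      0.021 ]
```

View pics/s1.png

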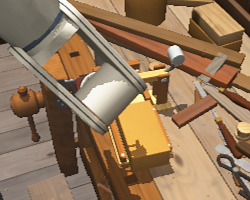

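The crop shows the gripper to the right of the gate arm, above the block, with no contact. I'll slide the fingers under the handle along their own axis.

Request:
move_arm(deltas=[{"turn": [0,0,0],"translation": [-0.013,0,0.011],"fingers": 1},{"turn": [0,0,0],"translation": [-0.013,0.001,0.011],"fingers": 1},{"turn": [0,0,0],"translation": [-0.014,0,0.012],"fingers": 1},{"turn": [0,0,0],"translation": [-0.002,0,0.021],"fingers": 1},{"turn": [0,0,0],"translation": [-0.002,0,0.021],"fingers": 1}])

```text
t: 2.65
tool_pos: [0.4429, -0.0306, 0.1356]
eef_rot: [-179.9, -49.9, 84.3]
force: [0.1, -0.0, -0.2]
width: 0.0004
grip_force: 0.0
```

Request:
move_arm(deltas=[{"turn": [0,0,0],"translation": [-0.002,0,0.021],"fingers": 1},{"turn": [0,0,0],"translation": [-0.002,0,0.021],"fingers": 1},{"turn": [0,0,0],"translation": [-0.002,0,0.021],"fingers": 1},{"turn": [0,0,0],"translation": [0,0,0],"fingers": 1},{"turn": [0,0,0],"translation": [0,0,0],"fingers": 1}])

```text
t: 3.28
tool_pos: [0.4475, 0.0136, 0.0918]
eef_rot: [-180.0, -49.9, 84.5]
force: [0.6, 0.6, 0.1]
width: 0.0007
grip_force: 0.0
```

```bash
python3 - <<'E'
from h import *
p,R=cur();print(p,R.as_euler('xyz',degrees=True))
from rig import telemetry,optics
print(telemetry.get_state()["joint_positions"].round(1))
q=p
for i in range(1,26):
    g=tcp(np.radians(2.5*i)); print(i,2.5*i,np.round(Rt.inv().apply(g-q),4),g.round(3)); q=g
d=optics.snapshot("wrist");cv2.imwrite("pics/w1.png",d["pixels"])
E
```

```text
[0.44752835 0.01360973 0.09181788] [-179.99082954  -49.85610556   84.50404248]
[-26.9  38.8 118.   54.4  61.1 -65.2]
1 2.5 [ 0.0204  0.0006 -0.0055] [0.449 0.022 0.111]
2 5.0 [ 0.0077  0.0007 -0.0064] [0.45  0.022 0.121]
3 7.5 [ 0.0076  0.0011 -0.0064] [0.451 0.022 0.131]
4 10.0 [ 0.0076  0.0015 -0.0064] [0.452 0.022 0.141]
5 12.5 [ 0.0075  0.002  -0.0063] [0.454 0.022 0.151]
6 15.0 [ 0.0075  0.0024 -0.0063] [0.457 0.022 0.161]
7 17.5 [ 0.0074  0.0028 -0.0062] [0.459 0.021 0.17 ]
8 20.0 [ 0.0073  0.0032 -0.0061] [0.463 0.021 0.18 ]
9 22.5 [ 0.0072  0.0036 -0.006 ] [0.466 0.021 0.189]
10 25.0 [ 0.007   0.004  -0.0059] [0.47  0.02  0.198]
11 27.5 [ 0.0069  0.0044 -0.0058] [0.475 0.02  0.207]
12 30.0 [ 0.0067  0.0048 -0.0057] [0.479 0.02  0.216]
13 32.5 [ 0.0066  0.0052 -0.0055] [0.485 0.019 0.225]
14 35.0 [ 0.0064  0.0056 -0.0054] [0.49  0.018 0.233]
15 37.5 [ 0.0062  0.0059 -0.0052] [0.496 0.018 0.241]
16 40.0 [ 0.006   0.0063 -0.005 ] [0.502 0.017 0.249]
17 42.5 [ 0.0058  0.0066 -0.0048] [0.509 0.017 0.256]
18 45.0 [ 0.0056  0.0069 -0.0047] [0.516 0.016 0.264]
19 47.5 [ 0.0053  0.0072 -0.0045] [0.523 0.015 0.271]
20 50.0 [ 0.0051  0.0075 -0.0043] [0.531 0.015 0.277]
21 52.5 [ 0.0048  0.0078 -0.004 ] [0.538 0.014 0.283]
22 55.0 [ 0.0045  0.0081 -0.0038] [0.546 0.013 0.289]
23 57.5 [ 0.0043  0.0083 -0.0036] [0.555 0.012 0.295]
24 60.0 [ 0.004   0.0086 -0.0033] [0.563 0.011 0.3  ]
25 62.5 [ 0.0037  0.0088 -0.0031] [0.572 0.011 0.305]
```

View pics/w1.png

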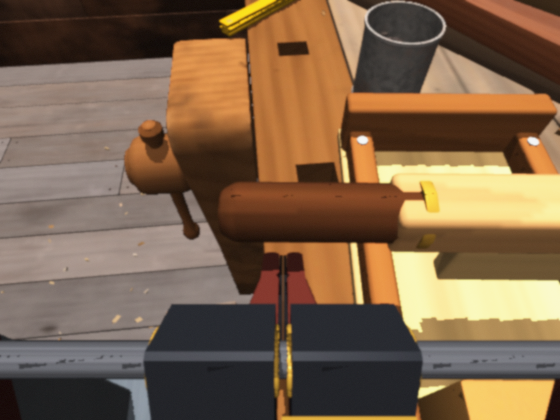

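The wrist view shows the fingertips at about (283,253), just short of the handle's lower edge at v≈240. I'll check that against my model before lifting.

```bash
python3 - <<'E'
from h import *
from rig import optics
p,R=cur(); d=optics.snapshot("wrist"); M=np.array(d["tool_from_camera"]); print(M.round(3).tolist())
V=np.eye(4);W=np.eye(4);W[:3,:3]=R.as_matrix();W[:3,3]=p;d["view"]=np.linalg.inv(W@M)
c=np.linalg.inv(d["view"])[:3,3];print("cam",c)
tip=p+R.apply([0,0,.025])
pts=[tip,tip+R.apply([.01,0,0]),T(-.151,0,.115),T(-.067,0,.115),T(-.13,0,.115),T(-.151,-.0125,.115),T(.0,-.05,.036)]
print(tip);print(proj(d,pts).round(0))
# lower/upper silhouette edges of handle at u=300 -> mid angle; centre by intersecting the plane z=.115
cc,r=ray(d,300,212); print("handle axis at z=.115:",cc+r*(.115-cc[2])/r[2], "expected", T(-.125,0,.115))
E
```

```text
[[-0.0, 0.959, 0.283, 0.079], [1.0, 0.0, 0.0, 0.002], [0.0, 0.283, -0.959, -0.137], [0.0, 0.0, 0.0, 1.0]]
cam [ 0.44412432 -0.04016841  0.24019115]
[0.44955268 0.032356   0.07587519]
[[279. 276.]
 [279. 256.]
 [215. 217.]
 [421. 217.]
 [267. 217.]
 [212. 244.]
 [523. 382.]]
handle axis at z=.115: [0.45933703 0.04245316 0.115     ] expected [0.45047548 0.04068072 0.115     ]
```

The model matches the picture to about 2 mm. I'll go 10 mm deeper for margin, then lift along the arc.

Request:
move_arm(deltas=[{"turn": [0,0,0],"translation": [0,0,0.01],"fingers": 1},{"turn": [0,0,0],"translation": [0.005,0,0],"fingers": 1},{"turn": [0,0,0],"translation": [0.005,0.0005,-0.001],"fingers": 1},{"turn": [0,0,0],"translation": [0.005,0,-0.002],"fingers": 1},{"turn": [0,0,0],"translation": [0.005,0,-0.003],"fingers": 1}])

```text
t: 4.0
tool_pos: [0.4495, 0.0293, 0.1048]
eef_rot: [180.0, -49.8, 84.5]
force: [-0.4, -1.7, -1.1]
width: 0.0005
grip_force: 0.9
```

Request:
move_arm(deltas=[{"turn": [0,0,0],"translation": [0.0075,0.001,-0.0065],"fingers": 1},{"turn": [0,0,0],"translation": [0.0075,0.001,-0.0065],"fingers": 1},{"turn": [0,0,0],"translation": [0.0075,0.0015,-0.0065],"fingers": 1},{"turn": [0,0,0],"translation": [0.0075,0.002,-0.0065],"fingers": 1},{"turn": [0,0,0],"translation": [0.0075,0.0025,-0.006],"fingers": 1}])

```text
t: 4.62
tool_pos: [0.4575, 0.0283, 0.1545]
eef_rot: [-180.0, -49.9, 84.5]
force: [-0.5, -1.1, -0.6]
width: 0.0003
grip_force: 0.5
```

```bash
python3 - <<'E'
from h import *
from rig import optics
cv2.imwrite("pics/w2.png",optics.snapshot("wrist")["pixels"])
E
```

```text
(no output)
```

View pics/w2.png

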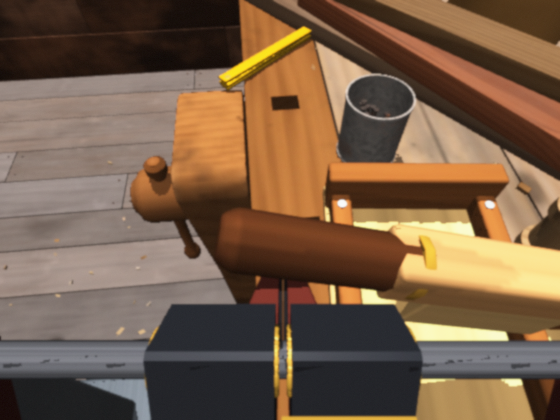

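The handle rests on the fingers, occluding their tips at about (283,285), and the gate is partly raised. I'll carry on along the arc.

Request:
move_arm(deltas=[{"turn": [0,0,0],"translation": [0.0075,0.0025,-0.0063],"fingers": 1},{"turn": [0,0,0],"translation": [0.0074,0.0028,-0.0062],"fingers": 1},{"turn": [0,0,0],"translation": [0.0073,0.0032,-0.0061],"fingers": 1},{"turn": [0,0,0],"translation": [0.0072,0.0036,-0.006],"fingers": 1},{"turn": [0,0,0],"translation": [0.007,0.004,-0.0059],"fingers": 1}])

```text
t: 5.3
tool_pos: [0.4736, 0.027, 0.2019]
eef_rot: [-180.0, -49.9, 84.5]
force: [0.1, 0.0, -0.2]
width: 0.0004
grip_force: 0.3
```

Request:
move_arm(deltas=[{"turn": [0,0,0],"translation": [0.0069,0.0044,-0.0058],"fingers": 1},{"turn": [0,0,0],"translation": [0.0067,0.0048,-0.0057],"fingers": 1},{"turn": [0,0,0],"translation": [0.0066,0.0052,-0.0055],"fingers": 1},{"turn": [0,0,0],"translation": [0.0064,0.0056,-0.0054],"fingers": 1},{"turn": [0,0,0],"translation": [0.0062,0.0059,-0.0052],"fingers": 1}])

```text
t: 5.92
tool_pos: [0.4996, 0.0245, 0.2446]
eef_rot: [-180.0, -49.9, 84.5]
force: [-0.2, -0.1, 0.9]
width: 0.0005
grip_force: 0.1
```

Request:
move_arm(deltas=[{"turn": [0,0,0],"translation": [0.006,0.0063,-0.005],"fingers": 1},{"turn": [0,0,0],"translation": [0.0058,0.0066,-0.0048],"fingers": 1},{"turn": [0,0,0],"translation": [0.0056,0.0069,-0.0047],"fingers": 1},{"turn": [0,0,0],"translation": [0.0053,0.0072,-0.0045],"fingers": 1},{"turn": [0,0,0],"translation": [0.0051,0.0075,-0.0043],"fingers": 1}])

```text
t: 6.55
tool_pos: [0.534, 0.0213, 0.2808]
eef_rot: [-180.0, -49.9, 84.5]
force: [-1.3, 0.4, -0.1]
width: 0.0005
grip_force: 0.0
```

```bash
python3 - <<'E'
from h import *
from rig import optics
cv2.imwrite("pics/w3.png",optics.snapshot("wrist")["pixels"])
E
```

```text
(no output)
```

View pics/w3.png

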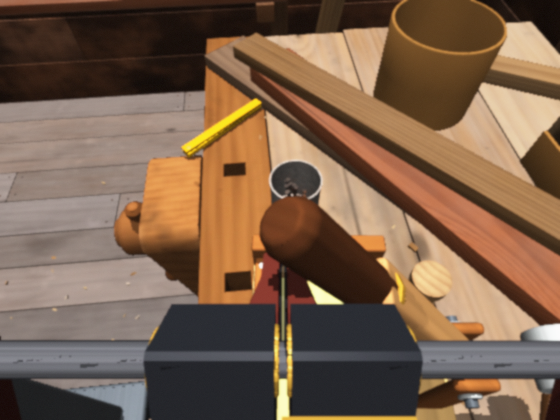

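The handle now stands steeply, with its end at (292,230), and the fingers are still beneath it. I'll push on past the balance point.

Request:
move_arm(deltas=[{"turn": [0,0,0],"translation": [0.0048,0.0078,-0.004],"fingers": 1},{"turn": [0,0,0],"translation": [0.0045,0.0081,-0.0038],"fingers": 1},{"turn": [0,0,0],"translation": [0.0043,0.0083,-0.0036],"fingers": 1},{"turn": [0,0,0],"translation": [0.004,0.0086,-0.0033],"fingers": 1},{"turn": [0,0,0],"translation": [0.0037,0.0088,-0.0031],"fingers": 1}])

```text
t: 7.22
tool_pos: [0.5756, 0.0174, 0.3084]
eef_rot: [-180.0, -49.9, 84.5]
force: [-0.0, 0.5, -1.2]
width: 0.0002
grip_force: 0.0
```

Request:
move_arm(deltas=[{"turn": [0,0,0],"translation": [0.003,0.009,-0.0025],"fingers": 1},{"turn": [0,0,0],"translation": [0.0025,0.009,-0.002],"fingers": 1},{"turn": [0,0,0],"translation": [0,0,0],"fingers": 1},{"turn": [0,0,0],"translation": [0,0,0],"fingers": 1},{"turn": [0,0,0],"translation": [0,0,0],"fingers": 1}])

```text
t: 7.85
tool_pos: [0.5926, 0.0159, 0.315]
eef_rot: [-179.9, -49.9, 84.4]
force: [0.1, -0.4, 0.1]
width: 0.0006
grip_force: 0.0
```

```bash
python3 - <<'E'
from h import *
from rig import optics
cv2.imwrite("pics/w4.png",np.hstack([optics.snapshot("wrist")["pixels"][:,80:480],optics.snapshot("scene")["pixels"][:,100:500]]))
E
```

```text
(no output)
```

View pics/w4.png

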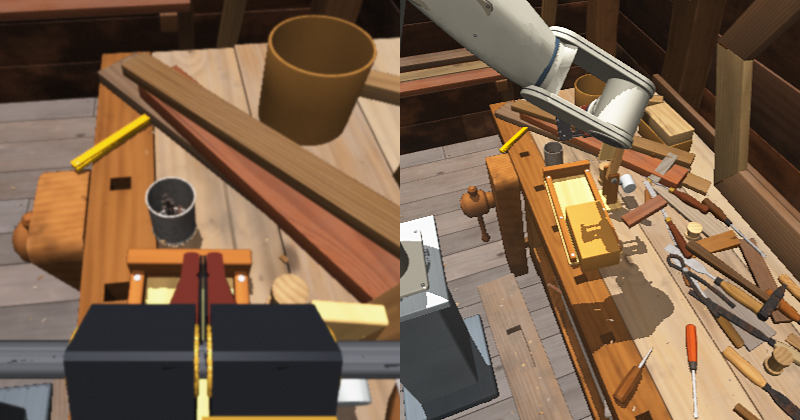

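The gate has gone over to its upper stop: the arm is upright and the counterweight is down at (628,183). Next I'll back off and re-pose behind the block.

```bash
python3 - <<'E'
from h import *
p,R=cur()
Rp=Rd*Ro.from_rotvec([0,20,0],degrees=True)
A=p+R.apply([0,-.05,-.12]);print(A)
print("retreat");steps(p,R,A,R,5)
B=T(0,-.300,.20);steps(A,R,B,Rp,5)
C=T(0,-.300,.0655);steps(B,Rp,C,Rp,5); print(B,C,"ydir in tool",Rp.inv().apply(T(0,1,0)-T(0,0,0)))
E
```

```text
[ 0.53414267 -0.07066167  0.39247904]
retreat
turn [0. 0. 0.] tr [ 0.    -0.01  -0.024]
turn [0. 0. 0.] tr [ 0.    -0.01  -0.024]
turn [0. 0. 0.] tr [ 0.    -0.01  -0.024]
turn [0. 0. 0.] tr [ 0.    -0.01  -0.024]
turn [0. 0. 0.] tr [ 0.    -0.01  -0.024]
turn [-0. -6. -0.] tr [-0.0548  0.0062 -0.0053]
turn [-0. -6. -0.] tr [-0.0551  0.0062  0.0004]
turn [-0. -6. -0.] tr [-0.0548  0.0062  0.0061]
turn [-0. -6. -0.] tr [-0.0538  0.0062  0.0118]
turn [-0. -6. -0.] tr [-0.0523  0.0062  0.0173]
turn [0. 0. 0.] tr [-0.0092  0.      0.0253]
turn [0. 0. 0.] tr [-0.0092  0.      0.0253]
turn [0. 0. 0.] tr [-0.0092  0.      0.0253]
turn [0. 0. 0.] tr [-0.0092  0.      0.0253]
turn [0. 0. 0.] tr [-0.0092  0.      0.0253]
[ 0.54614627 -0.26991886  0.2       ] [ 0.54614627 -0.26991886  0.0655    ] ydir in tool [ 9.39692621e-01 -5.51621887e-17  3.42020143e-01]
```

Request:
move_arm(deltas=[{"turn": [0,0,0],"translation": [0,-0.01,-0.024],"fingers": 1},{"turn": [0,0,0],"translation": [0,-0.01,-0.024],"fingers": 1},{"turn": [0,0,0],"translation": [0,-0.01,-0.024],"fingers": 1},{"turn": [0,0,0],"translation": [0,-0.01,-0.024],"fingers": 1},{"turn": [0,0,0],"translation": [0,-0.01,-0.024],"fingers": 1}])

```text
t: 8.57
tool_pos: [0.5338, -0.0712, 0.3931]
eef_rot: [-180.0, -49.9, 84.5]
force: [0.2, -0.5, 0.7]
width: 0.0004
grip_force: 0.0
```

Request:
move_arm(deltas=[{"turn": [0,-6,0],"translation": [-0.055,0.006,-0.005],"fingers": 1},{"turn": [0,-6,0],"translation": [-0.055,0.006,0.0005],"fingers": 1},{"turn": [0,-6,0],"translation": [-0.055,0.006,0.006],"fingers": 1},{"turn": [0,-6,0],"translation": [-0.054,0.006,0.012],"fingers": 1},{"turn": [0,-6,0],"translation": [-0.052,0.006,0.017],"fingers": 1}])

```text
t: 9.2
tool_pos: [0.5452, -0.2713, 0.1991]
eef_rot: [180.0, -19.7, 84.5]
force: [0.3, -0.5, 0.3]
width: 0.0005
grip_force: 0.0
```

```bash
python3 - <<'E'
from h import *
from rig import optics
p,R=cur();print(p,R.as_euler('xyz',degrees=True))
Rp=Rd*Ro.from_rotvec([0,20,0],degrees=True)
steps(p,R,T(0,-.300,.0655),Rp,4)
cv2.imwrite("pics/s5.png",np.hstack([optics.snapshot("top")["pixels"][100:300,100:500],optics.snapshot("scene")["pixels"][100:300,100:500]]))
E
```

```text
[ 0.54516361 -0.27132943  0.19909194] [179.99994926 -19.66507115  84.48222719]
turn [ 0.   0.1 -0. ] tr [-0.0109  0.0002  0.0316]
turn [ 0.   0.1 -0. ] tr [-0.0109  0.0002  0.0316]
turn [ 0.   0.1 -0. ] tr [-0.011   0.0002  0.0315]
turn [ 0.   0.1 -0. ] tr [-0.011   0.0002  0.0315]
```

View pics/s5.png

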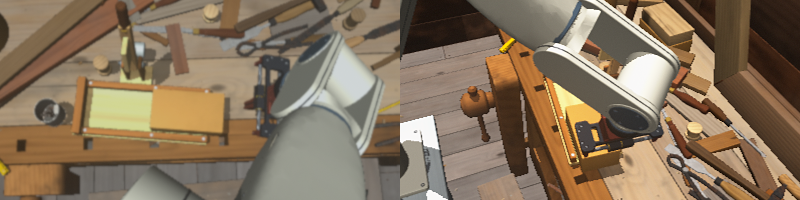

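In the left (top) view the gate is up, with the handle at about (122,10), and the channel ahead of the block is clear. The tool is behind the block's right end at (227,115). Now descend and push.

Request:
move_arm(deltas=[{"turn": [0,0,0],"translation": [-0.011,0,0.0315],"fingers": 1},{"turn": [0,0,0],"translation": [-0.011,0,0.0315],"fingers": 1},{"turn": [0,0,0],"translation": [-0.011,0,0.0315],"fingers": 1},{"turn": [0,0,0],"translation": [-0.011,0,0.0315],"fingers": 1},{"turn": [0,0,0],"translation": [0.0094,0,0.0034],"fingers": 1}])

```text
t: 9.93
tool_pos: [0.5452, -0.2571, 0.0656]
eef_rot: [-179.8, -20.1, 84.4]
force: [-0.7, -0.9, -0.2]
width: 0.0005
grip_force: 0.0
```

Request:
move_arm(deltas=[{"turn": [0,0,0],"translation": [0.0094,0,0.0034],"fingers": 1},{"turn": [0,0,0],"translation": [0.0094,0,0.0034],"fingers": 1},{"turn": [0,0,0],"translation": [0.0047,0,0.0017],"fingers": 1},{"turn": [0,0,0],"translation": [0.0047,0,0.0017],"fingers": 1},{"turn": [0,0,0],"translation": [0.0047,0,0.0017],"fingers": 1}])

```text
t: 10.55
tool_pos: [0.5511, -0.2255, 0.0682]
eef_rot: [179.8, -19.6, 84.5]
force: [-1.4, -7.1, 3.7]
width: 0.0003
grip_force: 3.6
```

Request:
move_arm(deltas=[{"turn": [0,0,0],"translation": [0.0094,0,0.0034],"fingers": 1},{"turn": [0,0,0],"translation": [0.0094,0,0.0034],"fingers": 1},{"turn": [0,0,0],"translation": [0.0094,0,0.0034],"fingers": 1},{"turn": [0,0,0],"translation": [0.0094,0,0.0034],"fingers": 1},{"turn": [0,0,0],"translation": [0.0094,0,0.0034],"fingers": 1}])

```text
t: 11.18
tool_pos: [0.556, -0.1756, 0.0682]
eef_rot: [179.7, -19.7, 84.5]
force: [-0.4, -7.6, 4.4]
width: 0.0003
grip_force: 3.8
```

Request:
move_arm(deltas=[{"turn": [0,0,0],"translation": [0.0094,0,0.0034],"fingers": 1},{"turn": [0,0,0],"translation": [0.0094,0,0.0034],"fingers": 1},{"turn": [0,0,0],"translation": [0.0094,0,0.0034],"fingers": 1},{"turn": [0,0,0],"translation": [0.0094,0,0.0034],"fingers": 1},{"turn": [0,0,0],"translation": [0.0094,0,0.0034],"fingers": 1}])

```text
t: 11.8
tool_pos: [0.5609, -0.1257, 0.0681]
eef_rot: [179.7, -19.7, 84.5]
force: [-1.5, -8.0, 5.4]
width: 0.0003
grip_force: 3.9
```

```bash
python3 - <<'E'
from h import *
from rig import optics
p,R=cur();print("track",Ro.from_euler('z',-YAW,degrees=True).apply(p-O))
a=optics.snapshot("top")["pixels"][90:290,120:420]
cv2.imwrite("pics/s6.png",cv2.resize(a,None,fx=2.6,fy=2.6))
E
```

```text
track [ 0.00087225 -0.15501465  0.06811204]
```

View pics/s6.png

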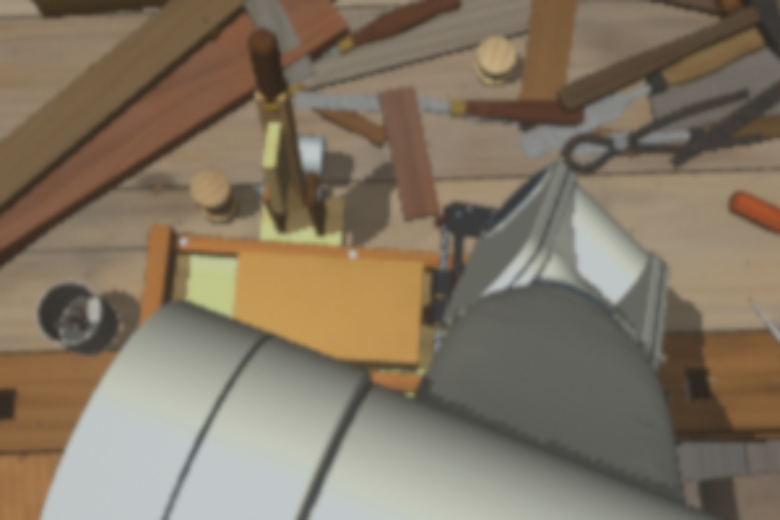

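The block slides square; its rear edge is at about x=422 and the front gap to the stop is still visible at (235,290). I'll continue and slow down near the stop.

Request:
move_arm(deltas=[{"turn": [0,0,0],"translation": [0.0094,0,0.0034],"fingers": 1},{"turn": [0,0,0],"translation": [0.0094,0,0.0034],"fingers": 1},{"turn": [0,0,0],"translation": [0.0094,0,0.0034],"fingers": 1},{"turn": [0,0,0],"translation": [0.0094,0,0.0034],"fingers": 1},{"turn": [0,0,0],"translation": [0.0094,0,0.0034],"fingers": 1}])

```text
t: 12.48
tool_pos: [0.5656, -0.0758, 0.0679]
eef_rot: [179.8, -19.7, 84.5]
force: [-0.9, -7.5, 6.5]
width: 0.0004
grip_force: 4.3
```

Request:
move_arm(deltas=[{"turn": [0,0,0],"translation": [0.0047,0,0.0017],"fingers": 1},{"turn": [0,0,0],"translation": [0.0028,0,0.001],"fingers": 1},{"turn": [0,0,0],"translation": [0.0028,0,0.001],"fingers": 1},{"turn": [0,0,0],"translation": [0.0019,0,0.0007],"fingers": 1},{"turn": [0,0,0],"translation": [0.0019,0,0.0007],"fingers": 1}])

```text
t: 13.1
tool_pos: [0.5669, -0.061, 0.0678]
eef_rot: [179.8, -19.7, 84.5]
force: [0.0, -8.6, 5.9]
width: 0.0007
grip_force: 4.3
```

Request:
move_arm(deltas=[{"turn": [0,0,0],"translation": [0.0014,0,0.0005],"fingers": 1},{"turn": [0,0,0],"translation": [0.0014,0,0.0005],"fingers": 1},{"turn": [0,0,0],"translation": [0.0014,0,0.0005],"fingers": 1},{"turn": [0,0,0],"translation": [0.0014,0,0.0005],"fingers": 1},{"turn": [0,0,0],"translation": [0.0014,0,0.0005],"fingers": 1}])

```text
t: 13.72
tool_pos: [0.5676, -0.0536, 0.0678]
eef_rot: [179.8, -19.7, 84.5]
force: [-0.4, -8.5, 6.1]
width: 0.0005
grip_force: 4.2
```

Request:
move_arm(deltas=[{"turn": [0,0,0],"translation": [0.0009,0,0.0003],"fingers": 1},{"turn": [0,0,0],"translation": [0.0009,0,0.0003],"fingers": 1},{"turn": [0,0,0],"translation": [0.0009,0,0.0003],"fingers": 1},{"turn": [0,0,0],"translation": [0.0009,0,0.0003],"fingers": 1},{"turn": [0,0,0],"translation": [0.0009,0,0.0003],"fingers": 1}])

```text
t: 14.35
tool_pos: [0.5679, -0.0497, 0.0679]
eef_rot: [179.8, -19.7, 84.6]
force: [-4.4, -16.3, 7.6]
width: 0.0007
grip_force: 8.4
```

Request:
move_arm(deltas=[{"turn": [0,0,0],"translation": [0.0005,0,0.0002],"fingers": 1},{"turn": [0,0,0],"translation": [0,0,0],"fingers": 1},{"turn": [0,0,0],"translation": [0,0,0],"fingers": 1},{"turn": [0,0,0],"translation": [0,0,0],"fingers": 1},{"turn": [0,0,0],"translation": [0,0,0],"fingers": 1}])

```text
t: 14.98
tool_pos: [0.5679, -0.0497, 0.0679]
eef_rot: [179.7, -19.6, 84.6]
force: [-3.3, -15.3, 7.3]
width: 0.0002
grip_force: 8.1
```

The block is firm against the stop: the TCP has stalled at the expected place. Back off and look.

Request:
move_arm(deltas=[{"turn": [0,0,0],"translation": [-0.0094,0,-0.0034],"fingers": 1},{"turn": [0,0,0],"translation": [-0.03,0,-0.011],"fingers": 1},{"turn": [0,0,0],"translation": [-0.03,0,-0.02],"fingers": 1},{"turn": [0,0,0],"translation": [-0.03,0,-0.04],"fingers": 1},{"turn": [0,0,0],"translation": [-0.03,0,-0.05],"fingers": 1}])

```text
t: 15.6
tool_pos: [0.55, -0.2106, 0.1399]
eef_rot: [-179.8, -19.9, 84.5]
force: [1.4, -0.5, 0.2]
width: 0.0007
grip_force: 0.0
```

Request:
move_arm(deltas=[{"turn": [0,0,0],"translation": [-0.05,0,-0.03],"fingers": 1},{"turn": [0,0,0],"translation": [-0.05,0,-0.03],"fingers": 1},{"turn": [0,0,0],"translation": [-0.05,0,0],"fingers": 1},{"turn": [0,0,0],"translation": [-0.05,0,0],"fingers": 1},{"turn": [0,0,0],"translation": [-0.04,0,0],"fingers": 1}])

```text
t: 16.23
tool_pos: [0.5266, -0.4565, 0.114]
eef_rot: [-180.0, -19.9, 84.4]
force: [-0.0, 0.8, 0.2]
width: 0.0005
grip_force: 0.0
```

```bash
python3 - <<'E'
from h import *
from rig import optics
a=optics.snapshot("top")["pixels"][90:290,120:330]
cv2.imwrite("pics/s7.png",cv2.resize(a,None,fx=2.9,fy=2.9,interpolation=cv2.INTER_CUBIC))
E
```

```text
(no output)
```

View pics/s7.png

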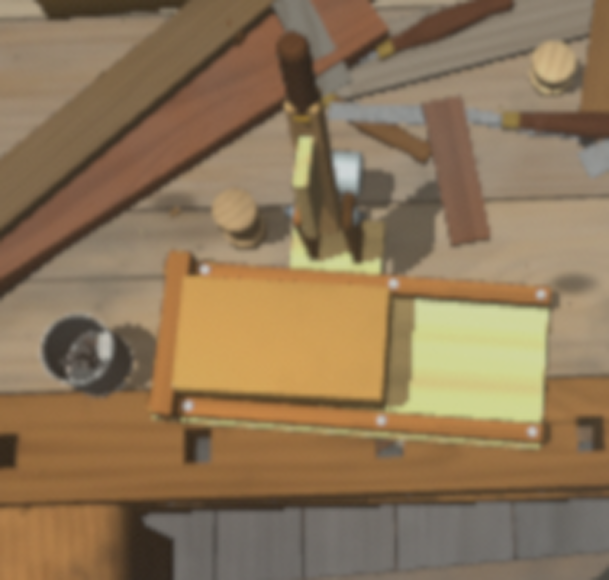

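The block rests against the stop with its left edge at x≈177, the gate stands raised, and the tin and spool are where they were. The tool is at rest, touching nothing.

```bash
python3 -c "
from rig import workorder;print(workorder.hand_in())"
```

```text
the job is handed in; nothing more can be done
None
```

The job is handed in at about 16 s: the gate is past its balance point and stays raised, the block rests against the end stop, and the tin and spool are where they were; I took no final picture of the awl, but the tool stayed above it.

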